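# Roll the idler roller up to the probe station

## Task

The steel roller lies on the rubber deck of the low roll-in track; roll it along the deck by pushing on its top with your fingertips, so that it comes to rest with its axle in line with the two probe tips of the station further along the track. Push only on the upper half of the roller, never lift it off the deck, and do not let it run into the far end stop. Leave the other things where they are.

Things in the scene. Friction and masses are not known exactly. Their poses are not given: they have to be found in the camera images.
- roller: steel roller, cylinder 90 mm in diameter, 100 mm long, about 0.6 kg, lying across the track. Origin mid-axis, 53 mm above the table, so its top is at 98 mm; own x = cylinder axis, y and z turn as it rolls. It rolls without sliding, so a finger resting on its top without slipping travels twice as far as the roller. After a slow push it stops within a few mm; left alone it stays put
- track: fixed low aluminium track 372 x 150 mm. Level black rubber deck 8 mm above the table; side guides 106 mm apart, 12 mm above the deck, keep the roller square; a 40 mm high stop bar at each end. Origin on the table under its centre; own +y runs along it from the roller's start end to the station's end, x across, z up. The roller's axis is at y = +0.110 when it touches the far stop
- station: fixed probe station: two steel posts 68 mm high, one each side of the track at own x = +-88 mm, each with a thin probe pointing inward at axle height (tips at x = +-59 mm, 53 mm above the table); a thin white line crosses the deck between them. Origin on the table mid-track, midway between the probes; own y along the track. The roller passes between the probes without touching
- vee_block: bystander beside the far side of the track: steel vee block 34 x 45 x 36 mm, origin at the centre of its underside
- ring_gauge: bystander beside the robot's side of the track: steel ring 64 mm across, 20 mm high, lying flat, origin at the centre of its underside
- bush: bystander left of the track: flanged light metal bush 48 mm across, 28 mm high, origin at the centre of its underside
- plug_gauge: bystander left of the track: plug gauge with a hexagon handle, 25 x 112 x 25 mm, lying, origin at the centre of its underside
- oiler: bystander left of the track: slim oiler bottle 27 mm across, 102 mm high with its needle cap, standing, origin at the centre of its underside
- parts_bin: bystander right of the track: open dark blue bin 74 x 134 x 56 mm, origin at the centre of its underside
There are look-alikes about, which are no part of the job. Leave any blue look-alike of the roller alone.

How it is judged:
At the end, for the whole second after the job is handed in: The roller lies at rest on the deck, its axis within 8 mm of the line between the two probes, along the track and across, and square to the track within 7 degrees (y of roller in the frame of station between -0.008 and 0.008 m and x of roller in the frame of station between -0.008 and 0.008 m and angle between the x axis of roller and the x axis of station, either way round below 0.12 rad and height (world z) of roller between 0.049 and 0.057 m and linear speed of roller below 0.01 m/s and angular speed of roller below 0.2 rad/s); the robot touches nothing.
It fails at once if the roller is lifted more than 8 mm off the deck (height (world z) of roller above 0.061 m).
It fails at once if the fingers push on the lower half of the roller (contact force between the fingers and roller above 0.5 N and height (world z) of the grasp point below 0.072 m).
It fails at once if the roller runs into the far end stop (y of roller in the frame of track above 0.109 m).
It fails at once if a bystander is shifted by more than 15 mm (distance of any of vee_block, ring_gauge, bush, plug_gauge, oiler, parts_bin from where it was at the start of the episode above 0.015 m).
It also fails if it takes over 54 s, if anything falls off the work surface, if the arm or the gripper's body presses on something with over 40 N, if the wrist force passes 120 N, or if a joint passes its speed limit or range.

## Robot

A 6-joint arm with a two-finger parallel gripper is mounted at the origin on the work surface; the furniture and walls round the work are solid. World frame = base frame: x ahead of the robot, y to its left, z up, the work surface at z = 0. Lengths are in m, angles in rad, forces in N, time in s.
With the tool pointing down it reaches from about 0.375 to 0.9 m from the base axis. Payload 3.1 kg.
Tool frame: the origin (TCP) lies between the finger pads; the fingertips stand 25 mm ahead of it and the grasp point (between the pads) lies 6 mm ahead of it; y points along the fingers, x is the direction in which the jaws open and shut, and the axes are right-handed (so a half turn about y gives the same grasp; the last joint's range is limited). The gripper opens to 87 mm and grips with 3 to 60 N. Pads are 19 mm wide; open, the fingers measure 117 mm over their backs; the gripper's body (75 mm by 190 mm) begins 51 mm behind the grasp point.
Start: joints at [-1.423, 0.527, 1.433, -0, 1.181, -0.178], TCP at [0.2, -0.592, 0.248] pointing down, gripper open.
Joint ranges: [-3.08, 3.08], [-0.75, 2.2], [0.22, 2.44], [-1.43, 4.57], [0, 2.65], [-2.85, 2.85]. Speed limits (rad/s): [2.79, 2.79, 3.14, 3.14, 3.14, 3.14].

## Interface

Orientations are given as a unit quaternion [x, y, z, w].
In Python, from rig import robot gives the robot as it stands.
- The arm moves only by the tool carry_out, never from a script. Its argument "moves" is a list of rows, each a list of 7 numbers: the opening, from 0 (shut) to 1 (fully open), then the shift along the tool's x, y, z in cm, then the turn, a rotation vector about the tool's x, y, z in rad. In form: [[grip, x, y, z, rx, ry, rz], ...]. A call has 1 to 20 rows; each row is the pose to reach, as a shift and turn from the pose commanded when the call began, along the tool's axes at that moment; what a row does not reach only later rows make up. A row lasts 1/10 s, in which the tool goes at most 50 mm and 8.59 degrees, less where a joint would pass 70% of its speed; a pose out of reach is approached as far as the arm can. A call with a gripper value outside its range is refused whole. The fingers move at their own pace and stop on an object; "force" is the grip in N (left out, the last holds). Time passes only in rows, so rows that repeat a pose let the fingers close. It gives the time, the measured TCP pose, the force and the opening at its end, in the units of the state.
- robot.get_obs(): the state, without advancing time (a new reading comes with each control period).
- robot.camera(name): name is "scene" or "top"; returns the picture (384x512x3 uint8, red, green, blue); there is no depth.
- robot.camera_params(name): a dict with "fx", "fy", "cx", "cy" (pixels), "extrinsics" (4x4, takes a point from camera to world coordinates). Camera axes: x right, y down, z forward; pixel columns grow to the right and rows downward; lengths in m; the calibration is good to about 2 mm. A picture is of the moment at which its call begins. camera_params takes no time and is no camera call.
- robot.hand_in(): hands the job in, once; it reports no verdict.
The state is a dict: "time": time; "q": joint angles; "joint_velocities": joint speeds; "joint_torque": joint torques, N m; "position": TCP position; "tool_rot": TCP orientation; "ft_force": force on the tool from outside, world axes, zero at the start; "moment": the same for the moment, N m; "grip_width": finger opening in m.
Only numpy, scipy, OpenCV 4.12 (cv2) and the standard library are available. Lean on these libraries where they do the work, as an engineer would, in place of code of your own. Each camera call takes 0.05 s, during which the arm holds its last target.

## Working session

There is one attempt and no reset: what is moved stays moved. The work goes in short steps, Python scripts to look and compute and a tool call to move; the robot and the scene stay as the last step left them, time stands still between calls to the robot, and variables do not carry over. Pictures are saved under pics/ and viewed, and the job is handed in when it is done.

Besides the shell and the picture viewer there is one more tool, called after "Emit:" as name(argument=value, ...), one argument or row to a line, values as JSON. carry_out: Moves the arm, as the interface text tells. Its arguments: {"type":"object","properties":{"moves":{"type":"array"},"force":{"type":"number"}},"required":["moves"]}

```bash
ls; mkdir -p pics; python3 - <<'E'
from rig import robot
import cv2
for n in("scene","top"):
    im=robot.camera(n); cv2.imwrite(f"pics/{n}0.png",im[:,:,::-1])
    p=robot.camera_params(n); print(n,p)
o=robot.get_obs(); print(o)
E
```

```text
pics
scene {'fx': 411.28105942822765, 'fy': 411.28105942822765, 'cx': 256.38062470067416, 'cy': 188.92859021971762, 'extrinsics': array([[-5.97904422e-01, -5.11598877e-01,  6.17071220e-01,
        -3.40225948e-01],
       [-8.01567351e-01,  3.81333534e-01, -4.60515491e-01,
         5.97295949e-01],
       [ 2.89259189e-04, -7.69968392e-01, -6.38081963e-01,
         8.48508073e-01],
       [ 0.00000000e+00,  0.00000000e+00,  0.00000000e+00,
         1.00000000e+00]])}
top {'fx': 401.21465693284387, 'fy': 401.21465693284387, 'cx': 258.791377196499, 'cy': 191.60056880648625, 'extrinsics': array([[ 0.02624896, -0.9883638 ,  0.14982654,  0.26050639],
       [-0.99962728, -0.02707674, -0.00348731,  0.02421125],
       [ 0.00750354, -0.14967916, -0.98870615,  1.32407607],
       [ 0.        ,  0.        ,  0.        ,  1.        ]])}
{'time': 0.1, 'q': array([-1.42349851e+00,  5.28344851e-01,  1.43375698e+00, -8.23082573e-06,
        1.18138820e+00, -1.78483576e-01]), 'joint_velocities': array([-0.00204961, -0.00082611, -0.00158348,  0.00058651, -0.00222455,
        0.0002146 ]), 'joint_torque': array([ 5.24294660e-05, -4.40985525e+01, -1.77150464e+01,  6.35485305e-02,
        5.34067419e-02, -4.85454143e-05]), 'position': array([ 0.19997704, -0.5915118 ,  0.24669232]), 'tool_rot': array([-0.57398754,  0.41276339, -0.41182574,  0.57494716]), 'ft_force': array([-1.23447347,  1.12523146, -0.50662676]), 'moment': array([0.00903788, 0.00012605, 0.04410261]), 'grip_width': 0.08716265819168238}
```

View pics/scene0.png

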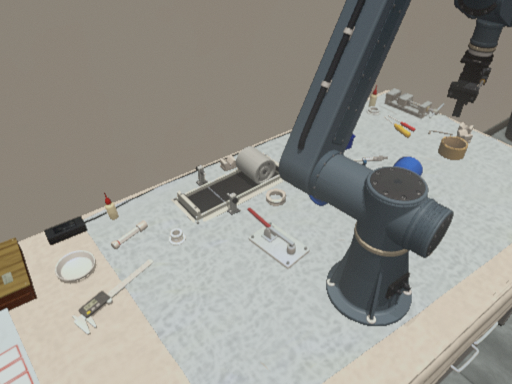

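View pics/top0.png

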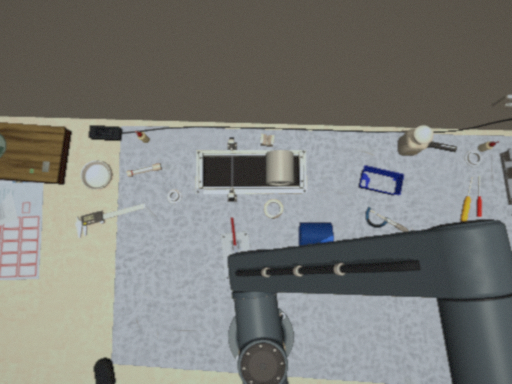

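```bash
python3 - <<'E'
from scipy.spatial.transform import Rotation as R
print(R.from_quat([-0.57398754,0.41276339,-0.41182574,0.57494716]).as_matrix().round(3))
import cv2
im=cv2.imread("pics/top0.png"); c=im[60:240,170:370]; cv2.imwrite("pics/top0c.png",cv2.resize(c,None,fx=3.3,fy=3.3,interpolation=cv2.INTER_CUBIC))
E
```

```text
[[ 0.32  -0.     0.947]
 [-0.947  0.002  0.32 ]
 [-0.002 -1.     0.   ]]
```

View pics/top0c.png

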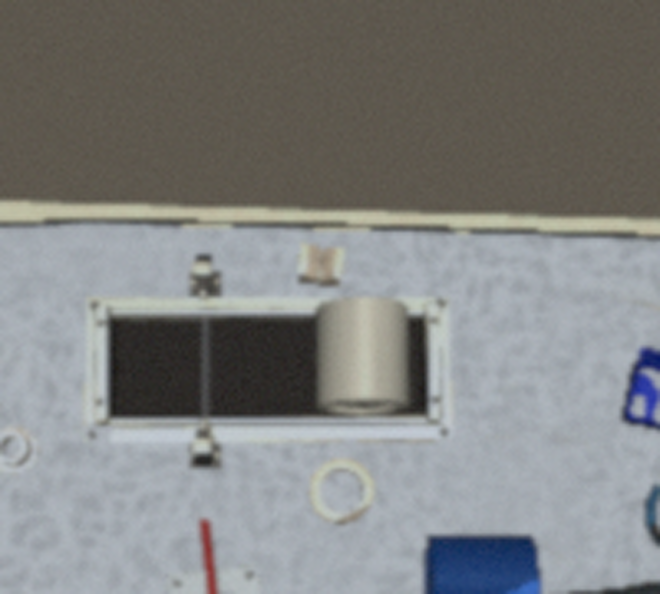

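```bash
cat > h.py <<'E'
import numpy as np, cv2
from rig import robot
from scipy.spatial.transform import Rotation as R
def ray(n,u,v,z):
    p=robot.camera_params(n);E=p["extrinsics"]
    d=E[:3,:3]@np.array([(u-p["cx"])/p["fx"],(v-p["cy"])/p["fy"],1.]);o=E[:3,3]
    return o+d*(z-o[2])/d[2]
def proj(n,P):
    p=robot.camera_params(n);E=p["extrinsics"]
    c=E[:3,:3].T@(np.array(P)-E[:3,3]); return c[:2]/c[2]*[p["fx"],p["fy"]]+[p["cx"],p["cy"]]
E
python3 - <<'E'
from h import *
im=cv2.imread("pics/scene0.png"); c=im[130:230,160:310]; cv2.imwrite("pics/sc0c.png",cv2.resize(c,None,fx=5,fy=5,interpolation=cv2.INTER_CUBIC))
g=cv2.cvtColor(cv2.imread("pics/top0.png"),cv2.COLOR_BGR2GRAY)
m=((g<60)*255).astype(np.uint8); m[:140]=0;m[200:]=0;m[:,:197]=0;m[:,305:]=0
n,l,s,cen=cv2.connectedComponentsWithStats(m)
for i in range(1,n):
    if s[i][4]>30: print(s[i],cen[i])
print(g[170:176,195:310].mean(0).astype(int))
print(g[145:195,225:240].mean(1).astype(int))
print(g[140:200,280])
E
```

```text
[204 157  27  29 777] [216.98326898 171.10810811]
[233 157  34  29 940] [249.19468085 170.95957447]
[291 157   8  28 135] [295.84444444 171.18518519]
[177 188 189 177 182 194 183 132  67  33  33  39  39  43  42  39  42  41
  41  40  40  41  42  40  41  41  39  43  41  42  42  42  42  43  40  50
  69  73  60  46  42  42  40  41  42  41  40  43  40  40  41  42  42  43
  41  39  40  42  41  41  42  41  41  41  42  39  42  41  40  40  51  80
 104 120 129 138 144 150 155 161 165 171 176 182 187 189 189 182 175 166
 161 160 157 151 144 136 124 108  81  53  44  41  36  43  96 164 190 191
 177 183 189 180 169 166 163]
[125 119 116 123 138 173 190 187 173 172 126  81  57  48  47  48  46  46
  47  48  48  47  47  47  46  48  47  48  47  47  48  47  47  47  47  46
  47  47  47  46  53 102 154 148 165 169 165 169 178 169]
[164 166 163 166 172 173 176 175 165 170 183 188 188 189 188 190 189 185
 188 189 190 188 189 189 190 189 190 191 190 190 188 189 192 190 188 192
 191 193 192 188 166 121  84 102 143 127 146 168 151 180 195 199 190 171
 165 168 165 162 162 164]
```

```bash
cat >> h.py <<'E'
def line_px(g):
    out=[]
    for r in range(161,183):
        w=g[r,228:237].astype(float)-np.percentile(g[r,205:228],50); w=np.clip(w-8,0,None)
        if w.sum()>0: out.append((r,(w*np.arange(228,237)).sum()/w.sum()))
    return np.array(out)
def roller_edges(g,lo,hi):
    # half-level crossing; lo/hi column search range
    L=[];Rr=[]
    for r in range(160,180):
        row=g[r].astype(float)
        bright=[c for c in range(lo,hi) if row[c]>150]; 
        a=min(bright);b=max(bright);T=85
        while row[a]>T:a-=1
        while row[b]>T:b+=1
        L.append((r,a+(T-row[a])/(row[a+1]-row[a]))); Rr.append((r,b-(T-row[b])/(row[b-1]-row[b])))
    return np.array(L),np.array(Rr)
def measure(im,lo,hi,n="top"):
    g=cv2.cvtColor(im,cv2.COLOR_RGB2GRAY); g=g
    ln=line_px(g); f=np.polyfit(ln[:,0],ln[:,1],1)
    A=ray(n,np.polyval(f,160),160,.008);B=ray(n,np.polyval(f,183),183,.008)
    print("line pts",A.round(4),B.round(4))
    u=(A-B)[:2];u/=np.linalg.norm(u)   # track x dir (far side +)
    v=np.array([-u[1],u[0]])          # along track (toward +y world)
    p=robot.camera_params(n);o=p["extrinsics"][:3,3]
    L,Rr=roller_edges(g,lo,hi); 
    fl=np.polyfit(L[:,0],L[:,1],1);fr=np.polyfit(Rr[:,0],Rr[:,1],1)
    print("edges at 170",np.polyval(fl,170),np.polyval(fr,170),"line",np.polyval(f,170),"slopes",f[0],fl[0],fr[0])
    an=[]
    for ff in(fl,fr):
        P=ray(n,np.polyval(ff,170),170,.053); an.append(np.arctan2(v@(P-o)[:2],o[2]-.053))
    h=(o[2]-.053); t=np.mean(an); s=v@o[:2]+h*np.tan(t)
    width=2*h/np.cos(t)*np.sin(abs(an[0]-an[1])/2)
    mid=(A+B)[:2]/2
    print("u",u,"v",v,"apparent dia",width,"roller along",s-v@mid,"s_line",v@mid)
    return u,v,s,v@mid
E
python3 - <<'E'
from h import *
im=cv2.imread("pics/top0.png")[:,:,::-1].copy()
measure(im,268,290)
for uv in [(231.5,140),(231.5,196)]: print(ray("top",*uv,.06))
for uv in [(280,151),(280,181)]: print("rollertop ends",ray("top",*uv,.098))
# track outline corners from crop
for x,y in [(92,302),(442,300),(90,432),(444,432)]: print(ray("top",170+x/3.3,60+y/3.3,.02))
E
```

```text
line pts [0.5647 0.1129 0.008 ] [0.4864 0.1103 0.008 ]
edges at 170 266.1531361623557 292.87370983251964 line 231.77369019888198 slopes -0.0033148579860681417 -0.0008757156540782721 0.01063061756035419
u [0.99945297 0.03307216] v [-0.03307216  0.99945297] apparent dia 0.08617990960379135 roller along -0.15681969757792924 s_line 0.09417649173822282
[0.61909346 0.11281902 0.06      ]
[0.43554208 0.10612942 0.06      ]
rollertop ends [ 0.57702891 -0.04330442  0.098     ]
rollertop ends [ 0.48137942 -0.04505856  0.098     ]
[0.58768419 0.22617411 0.02      ]
[ 0.59973207 -0.12759321  0.02      ]
[0.45488616 0.22165888 0.02      ]
[ 0.46454825 -0.13085962  0.02      ]
```

View pics/sc0c.png

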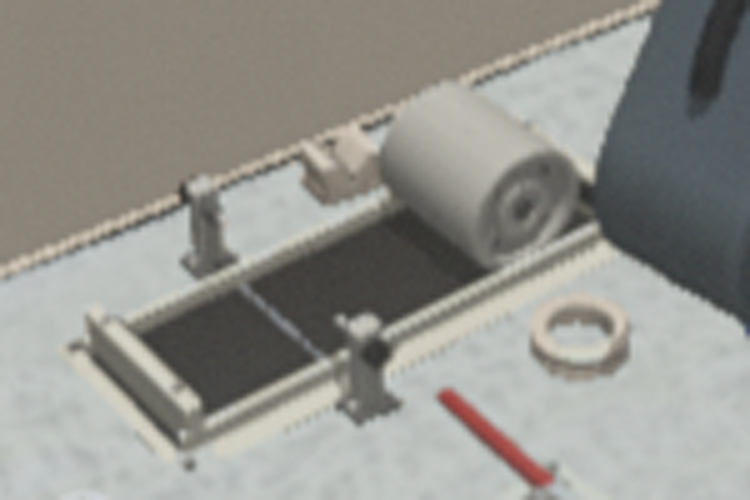

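```bash
cat >> h.py <<'E'
u=np.array([.99945,.0331,0]);v=np.array([-.0331,.99945,0]);Z=np.array([0,0,1.])
def pose(c,phi,rad):
    """tool pose with tool axis through roller axis point c, lean phi (rad, + = toward station)"""
    y=-(np.sin(phi)*v+np.cos(phi)*Z); z=np.cos(phi)*v-np.sin(phi)*Z
    return np.array(c)-rad*y, np.column_stack([u,y,z])
def rel(p0,R0,p1,R1):
    return np.r_[R0.T@(p1-p0)*100, R.from_matrix(R0.T@R1).as_rotvec()].round(3)
E
python3 - <<'E'
from h import *
o=robot.get_obs();R0=R.from_quat(o["tool_rot"]).as_matrix()
p1,R1=pose([.531,-.045,.053],np.radians(-25),.12)
print(p1,rel(o["position"],R0,p1,R1))
E
```

```text
[ 0.53267864 -0.0956863   0.16175693] [-36.31    8.577  47.386   0.373  -1.257   0.277]
```

Emit:
carry_out(
  moves=[
    [0,-36.3,1,47.4,0.373,-1.257,0.277],
    [0,-36.3,1,47.4,0.373,-1.257,0.277],
    [0,-36.3,1,47.4,0.373,-1.257,0.277],
    [0,-36.3,1,47.4,0.373,-1.257,0.277],
    [0,-36.3,1,47.4,0.373,-1.257,0.277],
    [0,-36.3,1,47.4,0.373,-1.257,0.277],
    [0,-36.3,1,47.4,0.373,-1.257,0.277],
    [0,-36.3,1,47.4,0.373,-1.257,0.277],
    [0,-36.3,1,47.4,0.373,-1.257,0.277],
    [0,-36.3,1,47.4,0.373,-1.257,0.277],
    [0,-36.3,1,47.4,0.373,-1.257,0.277],
    [0,-36.3,1,47.4,0.373,-1.257,0.277],
    [0,-36.3,1,47.4,0.373,-1.257,0.277],
    [0,-36.3,1,47.4,0.373,-1.257,0.277],
    [0,-36.3,6,47.4,0.373,-1.257,0.277],
    [0,-36.3,8.6,47.4,0.373,-1.257,0.277],
    [0,-36.3,8.6,47.4,0.373,-1.257,0.277],
    [0,-36.3,8.6,47.4,0.373,-1.257,0.277],
    [0,-36.3,8.6,47.4,0.373,-1.257,0.277],
    [0,-36.3,8.6,47.4,0.373,-1.257,0.277],
  ],
)

```text
time: 2.1
position: [0.5337, -0.0975, 0.1631]
tool_rot: [-0.539, -0.01, 0.013, 0.842]
ft_force: [-0.2, -0.3, 0.1]
grip_width: 0.0004
```

```bash
python3 - <<'E'
from h import *
im=robot.camera("top");cv2.imwrite("pics/top1.png",im[:,:,::-1])
im=robot.camera("scene");cv2.imwrite("pics/scene1.png",im[:,:,::-1])
o=robot.get_obs();R0=R.from_quat(o["tool_rot"]).as_matrix()
print(o["time"],o["position"],o["ft_force"],o["grip_width"],o["q"]);
p1,R1=pose([.531,-.045,.053],np.radians(-25),.12)
print(rel(o["position"],R0,p1,R1))
E
```

```text
2.2 [ 0.53351342 -0.09700224  0.16275922] [-0.0356318   0.53156736  0.12235341] 0.0001731556743859327 [-0.57341823  0.61320258  1.6491487   0.38600936  1.16334021 -0.8124507 ]
[-0.079  0.147  0.08   0.004  0.001  0.002]
```

View pics/scene1.png

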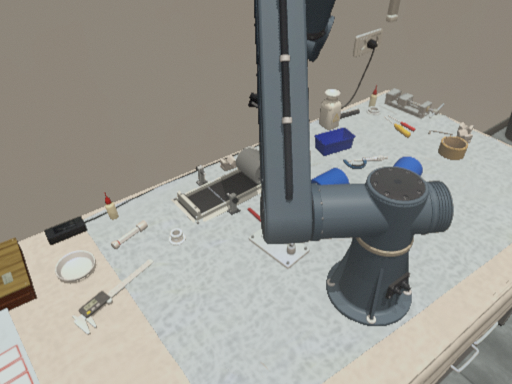

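View pics/top1.png

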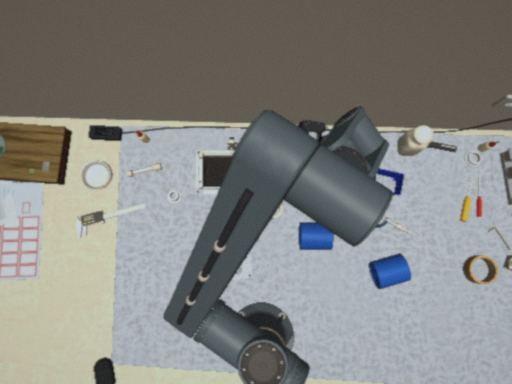

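Emit:
carry_out(
  moves=[
    [0,0,2.5,0,0,0,0],
    [0,0,4,0,0,0,0],
    [0,0,4.5,0,0,0,0],
    [0,0,4.7,0,0,0,0],
    [0,0,4.8,0,0,0,0],
    [0,0,4.8,0,0,0,0],
  ],
)

```text
time: 2.8
position: [0.5328, -0.0767, 0.1186]
tool_rot: [-0.539, -0.01, 0.014, 0.842]
ft_force: [-0.8, -0.2, 0.3]
grip_width: 0.0009
```

Emit:
carry_out(
  moves=[
    [0,0,0.1,0,0,0,0],
    [0,0,0.2,0,0,0,0],
    [0,0,0.2,0,0,0,0],
  ],
)

```text
time: 3.1
position: [0.5326, -0.0758, 0.1169]
tool_rot: [-0.538, -0.009, 0.014, 0.843]
ft_force: [-1.0, 0.2, 4.7]
grip_width: 0.0004
```

```bash
cat >> h.py <<'E'
def stroke(p0deg,p1deg,n,press=.001,r=.070,pre=2,hold=2):
    p0=np.radians(p0deg); c0=np.array([.5,0,.053]); P0,R0=pose(c0,p0,r); rows=[]
    for i in range(1,n+1):
        s=i/n; s=s*s*(3-2*s)*.5+s*.5
        a=s*np.radians(p1deg-p0deg)
        P,Rm=pose(c0+.045*a*v,p0+a,r-press)
        q=rel(P0,R0,P,Rm); rows.append([0]+[round(float(x),2) if k<3 else round(float(x),3) for k,x in enumerate(q)])
    print(rows)
E
python3 -c "
from h import *
stroke(-25,25,17)"
```

```text
[[0, 0.0, 0.16, 0.33, -0.03, 0.0, 0.0], [0, -0.0, 0.24, 0.75, -0.068, 0.0, 0.0], [0, -0.0, 0.36, 1.24, -0.113, 0.0, 0.0], [0, -0.0, 0.5, 1.79, -0.164, 0.0, 0.0], [0, 0.0, 0.68, 2.4, -0.219, 0.0, 0.0], [0, -0.0, 0.9, 3.04, -0.279, 0.0, 0.0], [0, -0.0, 1.14, 3.69, -0.341, 0.0, 0.0], [0, -0.0, 1.43, 4.36, -0.404, 0.0, 0.0], [0, 0.0, 1.73, 5.03, -0.468, 0.0, 0.0], [0, 0.0, 2.06, 5.67, -0.532, 0.0, 0.0], [0, 0.0, 2.41, 6.28, -0.594, 0.0, 0.0], [0, 0.0, 2.76, 6.86, -0.653, 0.0, 0.0], [0, -0.0, 3.11, 7.38, -0.709, 0.0, 0.0], [0, 0.0, 3.44, 7.85, -0.76, 0.0, 0.0], [0, -0.0, 3.75, 8.25, -0.805, 0.0, 0.0], [0, 0.0, 4.01, 8.59, -0.843, 0.0, 0.0], [0, 0.0, 4.22, 8.85, -0.873, 0.0, 0.0]]
```

Emit:
carry_out(
  moves=[
    [0,0,0.16,0.33,-0.03,0,0],
    [0,0,0.24,0.75,-0.068,0,0],
    [0,0,0.36,1.24,-0.113,0,0],
    [0,0,0.5,1.79,-0.164,0,0],
    [0,0,0.68,2.4,-0.219,0,0],
    [0,0,0.9,3.04,-0.279,0,0],
    [0,0,1.14,3.69,-0.341,0,0],
    [0,0,1.43,4.36,-0.404,0,0],
    [0,0,1.73,5.03,-0.468,0,0],
  ],
)

```text
time: 4.0
position: [0.5309, -0.0226, 0.1232]
tool_rot: [0.72, 0.013, -0.011, -0.694]
ft_force: [-2.0, 0.1, 5.6]
grip_width: 0.0002
```

```bash
python3 -c "
from h import *
stroke(1.8,28,10,press=0.0002,r=.0692)"
```

```text
[[0, -0.0, 0.02, 0.33, -0.029, -0.0, -0.0], [0, 0.0, 0.03, 0.79, -0.07, -0.0, -0.0], [0, -0.0, 0.05, 1.34, -0.118, -0.0, -0.0], [0, 0.0, 0.1, 1.95, -0.172, -0.0, -0.0], [0, -0.0, 0.17, 2.59, -0.229, -0.0, -0.0], [0, -0.0, 0.26, 3.23, -0.285, -0.0, -0.0], [0, 0.0, 0.36, 3.82, -0.339, -0.0, -0.0], [0, -0.0, 0.48, 4.35, -0.388, -0.0, -0.0], [0, -0.0, 0.58, 4.79, -0.428, -0.0, -0.0], [0, -0.0, 0.66, 5.1, -0.457, -0.0, -0.0]]
```

Emit:
carry_out(
  moves=[
    [0,0,0.02,0.33,-0.029,0,0],
    [0,0,0.03,0.79,-0.07,0,0],
    [0,0,0.05,1.34,-0.118,0,0],
    [0,0,0.1,1.95,-0.172,0,0],
    [0,0,0.17,2.59,-0.229,0,0],
    [0,0,0.26,3.23,-0.285,0,0],
    [0,0,0.36,3.82,-0.339,0,0],
    [0,0,0.48,4.35,-0.388,0,0],
    [0,0,0.58,4.79,-0.428,0,0],
    [0,0,0.66,5.1,-0.457,0,0],
    [0,0,0.66,5.1,-0.457,0,0],
    [0,0,0.66,5.1,-0.457,0,0],
  ],
)

```text
time: 5.2
position: [0.5291, 0.0287, 0.1148]
tool_rot: [0.858, 0.015, -0.008, -0.513]
ft_force: [-0.7, 3.0, 10.3]
grip_width: 0.0004
```

```bash
python3 - <<'E'
from h import *
o=robot.get_obs();R0=R.from_quat(o["tool_rot"]).as_matrix()
print(o["ft_force"])
# contact assumption: axis is .0695 along tool y
print(o["position"]+R0[:,1]*.070)
im=robot.camera("scene");cv2.imwrite("pics/scene2.png",cv2.resize(im[120:240,150:320,::-1],None,fx=4,fy=4,interpolation=cv2.INTER_CUBIC))
E
```

```text
[-0.7156739   2.97480774 10.28684422]
[ 0.53033506 -0.00433995  0.0531177 ]
```

View pics/scene2.png

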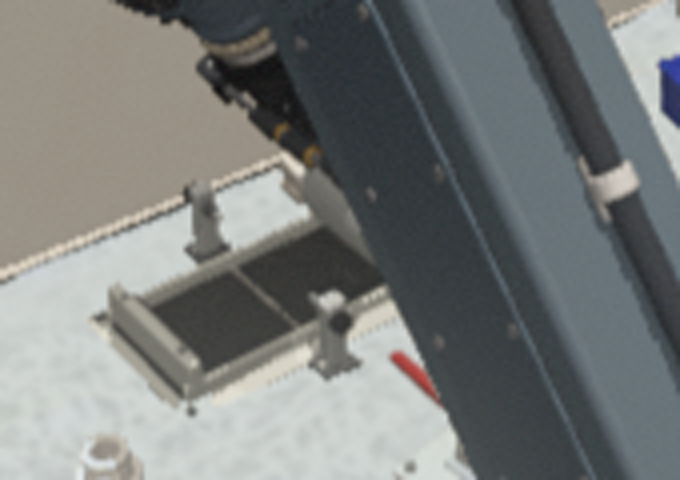

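```bash
cat >> h.py <<'E'
def reset(frm,to,r0=.069,rf=.0695):
    c0=np.array([.5,0,.053]); P0,R0=pose(c0,np.radians(frm),r0); rows=[]
    path=[(frm,.08),(frm,.1)]+[(frm+(to-frm)*k/8,.1) for k in range(1,9)]+[(to,.1),(to,.085),(to,.075),(to,.072),(to,.071),(to,.070),(to,rf),(to,rf)]
    for f,r in path:
        P,Rm=pose(c0,np.radians(f),r); q=rel(P0,R0,P,Rm); rows.append([0]+[round(float(x),2)+0. if k<3 else round(float(x),3)+0. for k,x in enumerate(q)])
    print(rows)
E
python3 -c "
from h import *
reset(28,-25,rf=.0695)
print();stroke(-25,25,19,press=0.0006,r=.0697)"
```

```text
[[0, 0.0, -1.1, 0.0, 0.0, 0.0, 0.0], [0, 0.0, -3.1, 0.0, 0.0, 0.0, 0.0], [0, 0.0, -3.03, -1.15, 0.116, 0.0, 0.0], [0, 0.0, -2.83, -2.29, 0.231, 0.0, 0.0], [0, 0.0, -2.5, -3.4, 0.347, 0.0, 0.0], [0, 0.0, -2.05, -4.46, 0.463, 0.0, 0.0], [0, 0.0, -1.48, -5.46, 0.578, 0.0, 0.0], [0, 0.0, -0.79, -6.39, 0.694, 0.0, 0.0], [0, 0.0, 0.0, -7.24, 0.809, 0.0, 0.0], [0, 0.0, 0.88, -7.99, 0.925, 0.0, 0.0], [0, 0.0, 0.88, -7.99, 0.925, 0.0, 0.0], [0, 0.0, 1.78, -6.79, 0.925, 0.0, 0.0], [0, 0.0, 2.39, -5.99, 0.925, 0.0, 0.0], [0, 0.0, 2.57, -5.75, 0.925, 0.0, 0.0], [0, 0.0, 2.63, -5.67, 0.925, 0.0, 0.0], [0, 0.0, 2.69, -5.59, 0.925, 0.0, 0.0], [0, 0.0, 2.72, -5.55, 0.925, 0.0, 0.0], [0, 0.0, 2.72, -5.55, 0.925, 0.0, 0.0]]

[[0, -0.0, 0.11, 0.29, -0.026, 0.0, 0.0], [0, -0.0, 0.18, 0.65, -0.059, 0.0, 0.0], [0, -0.0, 0.28, 1.08, -0.098, 0.0, 0.0], [0, -0.0, 0.4, 1.55, -0.142, 0.0, 0.0], [0, -0.0, 0.54, 2.08, -0.19, 0.0, 0.0], [0, -0.0, 0.72, 2.63, -0.241, 0.0, 0.0], [0, -0.0, 0.92, 3.21, -0.295, 0.0, 0.0], [0, -0.0, 1.15, 3.8, -0.351, 0.0, 0.0], [0, -0.0, 1.4, 4.4, -0.408, 0.0, 0.0], [0, -0.0, 1.68, 5.0, -0.465, 0.0, 0.0], [0, -0.0, 1.97, 5.58, -0.522, 0.0, 0.0], [0, -0.0, 2.28, 6.13, -0.578, 0.0, 0.0], [0, -0.0, 2.6, 6.66, -0.632, 0.0, 0.0], [0, -0.0, 2.91, 7.15, -0.683, 0.0, 0.0], [0, -0.0, 3.21, 7.59, -0.731, 0.0, 0.0], [0, -0.0, 3.5, 7.99, -0.775, 0.0, 0.0], [0, -0.0, 3.77, 8.34, -0.813, 0.0, 0.0], [0, -0.0, 4.0, 8.62, -0.846, 0.0, 0.0], [0, -0.0, 4.19, 8.85, -0.873, 0.0, 0.0]]
```

Emit:
carry_out(
  moves=[
    [0,0,-1.1,0,0,0,0],
    [0,0,-3.1,0,0,0,0],
    [0,0,-3.03,-1.15,0.116,0,0],
    [0,0,-2.83,-2.29,0.231,0,0],
    [0,0,-2.5,-3.4,0.347,0,0],
    [0,0,-2.05,-4.46,0.463,0,0],
    [0,0,-1.48,-5.46,0.578,0,0],
    [0,0,-0.79,-6.39,0.694,0,0],
    [0,0,0,-7.24,0.809,0,0],
    [0,0,0.88,-7.99,0.925,0,0],
    [0,0,0.88,-7.99,0.925,0,0],
    [0,0,1.78,-6.79,0.925,0,0],
    [0,0,2.39,-5.99,0.925,0,0],
    [0,0,2.57,-5.75,0.925,0,0],
    [0,0,2.63,-5.67,0.925,0,0],
    [0,0,2.69,-5.59,0.925,0,0],
    [0,0,2.72,-5.55,0.925,0,0],
    [0,0,2.72,-5.55,0.925,0,0],
  ],
)

```text
time: 7.05
position: [0.5299, -0.0324, 0.1174]
tool_rot: [-0.538, -0.009, 0.016, 0.843]
ft_force: [-3.7, -2.6, 10.9]
grip_width: 0.0005
```

Emit:
carry_out(
  moves=[
    [0,0,0.07,0.29,-0.026,0,0],
    [0,0,0.14,0.65,-0.059,0,0],
    [0,0,0.24,1.08,-0.098,0,0],
    [0,0,0.36,1.55,-0.142,0,0],
    [0,0,0.5,2.08,-0.19,0,0],
    [0,0,0.68,2.63,-0.241,0,0],
    [0,0,0.88,3.21,-0.295,0,0],
    [0,0,1.11,3.8,-0.351,0,0],
    [0,0,1.36,4.4,-0.408,0,0],
    [0,0,1.64,5.0,-0.465,0,0],
    [0,0,1.93,5.58,-0.522,0,0],
    [0,0,2.24,6.13,-0.578,0,0],
    [0,0,2.56,6.66,-0.632,0,0],
    [0,0,2.87,7.15,-0.683,0,0],
    [0,0,3.17,7.59,-0.731,0,0],
    [0,0,3.46,7.99,-0.775,0,0],
    [0,0,3.73,8.34,-0.813,0,0],
    [0,0,3.96,8.62,-0.846,0,0],
    [0,0,4.15,8.85,-0.873,0,0],
    [0,0,4.15,8.85,-0.873,0,0],
  ],
)

```text
time: 9.05
position: [0.5265, 0.0659, 0.1159]
tool_rot: [0.844, 0.015, -0.01, -0.536]
ft_force: [-3.0, 0.3, 5.8]
grip_width: 0.0003
```

```bash
python3 - <<'E'
from h import *
o=robot.get_obs();R0=R.from_quat(o["tool_rot"]).as_matrix()
print(o["ft_force"],o["position"]+R0[:,1]*.070)
reset(25,-25,r0=.0692,rf=.0697)
E
```

```text
[-3.00277577  0.34711443  5.82385259] [0.52756467 0.03607277 0.05262417]
[[0, 0.0, -1.08, 0.0, 0.0, 0.0, 0.0], [0, 0.0, -3.08, 0.0, 0.0, 0.0, 0.0], [0, 0.0, -3.02, -1.09, 0.109, 0.0, 0.0], [0, 0.0, -2.84, -2.16, 0.218, 0.0, 0.0], [0, 0.0, -2.55, -3.21, 0.327, 0.0, 0.0], [0, 0.0, -2.14, -4.23, 0.436, 0.0, 0.0], [0, 0.0, -1.63, -5.19, 0.545, 0.0, 0.0], [0, 0.0, -1.01, -6.09, 0.654, 0.0, 0.0], [0, 0.0, -0.3, -6.92, 0.764, 0.0, 0.0], [0, 0.0, 0.49, -7.66, 0.873, 0.0, 0.0], [0, 0.0, 0.49, -7.66, 0.873, 0.0, 0.0], [0, 0.0, 1.46, -6.51, 0.873, 0.0, 0.0], [0, 0.0, 2.1, -5.75, 0.873, 0.0, 0.0], [0, 0.0, 2.29, -5.51, 0.873, 0.0, 0.0], [0, 0.0, 2.36, -5.44, 0.873, 0.0, 0.0], [0, 0.0, 2.42, -5.36, 0.873, 0.0, 0.0], [0, 0.0, 2.44, -5.34, 0.873, 0.0, 0.0], [0, 0.0, 2.44, -5.34, 0.873, 0.0, 0.0]]
```

Emit:
carry_out(
  moves=[
    [0,0,-1.08,0,0,0,0],
    [0,0,-3.08,0,0,0,0],
    [0,0,-3.02,-1.09,0.109,0,0],
    [0,0,-2.84,-2.16,0.218,0,0],
    [0,0,-2.55,-3.21,0.327,0,0],
    [0,0,-2.14,-4.23,0.436,0,0],
    [0,0,-1.63,-5.19,0.545,0,0],
    [0,0,-1.01,-6.09,0.654,0,0],
    [0,0,-0.3,-6.92,0.764,0,0],
    [0,0,0.49,-7.66,0.873,0,0],
    [0,0,0.49,-7.66,0.873,0,0],
    [0,0,1.46,-6.51,0.873,0,0],
    [0,0,2.1,-5.75,0.873,0,0],
    [0,0,2.29,-5.51,0.873,0,0],
    [0,0,2.36,-5.44,0.873,0,0],
    [0,0,2.42,-5.36,0.873,0,0],
    [0,0,2.44,-5.34,0.873,0,0],
    [0,0,2.44,-5.34,0.873,0,0],
  ],
)

```text
time: 10.85
position: [0.5289, 0.0061, 0.1172]
tool_rot: [-0.538, -0.009, 0.015, 0.843]
ft_force: [-3.1, -2.0, 8.8]
grip_width: 0.0004
```

Emit:
carry_out(
  moves=[
    [0,0,0.07,0.29,-0.026,0,0],
    [0,0,0.14,0.65,-0.059,0,0],
    [0,0,0.24,1.08,-0.098,0,0],
    [0,0,0.36,1.55,-0.142,0,0],
    [0,0,0.5,2.08,-0.19,0,0],
    [0,0,0.68,2.63,-0.241,0,0],
    [0,0,0.88,3.21,-0.295,0,0],
    [0,0,1.11,3.8,-0.351,0,0],
    [0,0,1.36,4.4,-0.408,0,0],
    [0,0,1.64,5.0,-0.465,0,0],
    [0,0,1.93,5.58,-0.522,0,0],
    [0,0,2.24,6.13,-0.578,0,0],
    [0,0,2.56,6.66,-0.632,0,0],
    [0,0,2.87,7.15,-0.683,0,0],
    [0,0,3.17,7.59,-0.731,0,0],
    [0,0,3.46,7.99,-0.775,0,0],
    [0,0,3.73,8.34,-0.813,0,0],
    [0,0,3.96,8.62,-0.846,0,0],
    [0,0,4.15,8.85,-0.873,0,0],
    [0,0,4.15,8.85,-0.873,0,0],
  ],
)

```text
time: 12.85
position: [0.5258, 0.1046, 0.1161]
tool_rot: [0.844, 0.015, -0.009, -0.536]
ft_force: [-2.4, 1.4, 5.8]
grip_width: 0.0006
```

```bash
python3 - <<'E'
from h import *
o=robot.get_obs();R0=R.from_quat(o["tool_rot"]).as_matrix()
c=o["position"]+R0[:,1]*.070
print(o["ft_force"],c,v@c)
# retreat: tool up at 0.30, toward world -y 0.30
P=np.array([.48,-.25,.25]); Rm=np.column_stack([u,-Z,v])
print(rel(o["position"],R0,P,Rm))
im=robot.camera("top");cv2.imwrite("pics/top3.png",im[:,:,::-1])
E
```

```text
[-2.43713922  1.40633724  5.81884032] [0.52681935 0.07483125 0.05276967] 0.057352368710026955
[-5.8170e+00  2.9080e+00 -3.7623e+01  4.4000e-01  2.0000e-03  1.0000e-03]
```

View pics/top3.png

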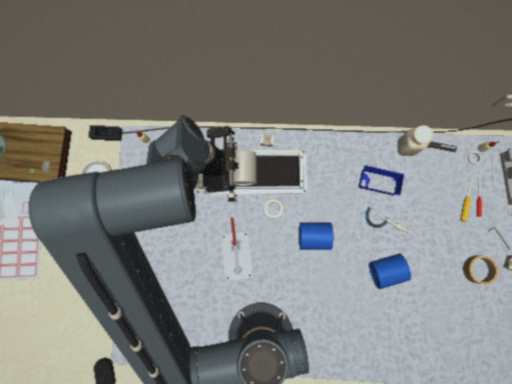

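```bash
python3 - <<'E'
from h import *
import numpy as np
g=cv2.cvtColor(cv2.imread("pics/top3.png"),cv2.COLOR_BGR2GRAY); print(g[165:176,245:265].mean(0).astype(int))
stroke(-25,22,18,press=0.0,r=.0697)
E
```

```text
[186 181 177 173 169 163 155 146 137 124 105  75  51  44  45  43  43  45
  45  43]
[[0, -0.0, 0.05, 0.29, -0.026, 0.0, 0.0], [0, -0.0, 0.13, 0.66, -0.06, 0.0, 0.0], [0, -0.0, 0.22, 1.09, -0.099, 0.0, 0.0], [0, -0.0, 0.34, 1.57, -0.143, 0.0, 0.0], [0, -0.0, 0.49, 2.1, -0.191, 0.0, 0.0], [0, -0.0, 0.67, 2.67, -0.243, 0.0, 0.0], [0, -0.0, 0.87, 3.25, -0.297, 0.0, 0.0], [0, -0.0, 1.1, 3.85, -0.353, 0.0, 0.0], [0, -0.0, 1.36, 4.45, -0.41, 0.0, 0.0], [0, -0.0, 1.63, 5.04, -0.467, 0.0, 0.0], [0, -0.0, 1.93, 5.61, -0.523, 0.0, 0.0], [0, -0.0, 2.23, 6.16, -0.577, 0.0, 0.0], [0, -0.0, 2.53, 6.67, -0.629, 0.0, 0.0], [0, -0.0, 2.83, 7.13, -0.677, 0.0, 0.0], [0, -0.0, 3.11, 7.55, -0.722, 0.0, 0.0], [0, -0.0, 3.37, 7.91, -0.761, 0.0, 0.0], [0, -0.0, 3.59, 8.21, -0.794, 0.0, 0.0], [0, -0.0, 3.78, 8.44, -0.82, 0.0, 0.0]]
```

Emit:
carry_out(
  moves=[
    [0,0,-1.08,0,0,0,0],
    [0,0,-3.08,0,0,0,0],
    [0,0,-3.02,-1.09,0.109,0,0],
    [0,0,-2.84,-2.16,0.218,0,0],
    [0,0,-2.55,-3.21,0.327,0,0],
    [0,0,-2.14,-4.23,0.436,0,0],
    [0,0,-1.63,-5.19,0.545,0,0],
    [0,0,-1.01,-6.09,0.654,0,0],
    [0,0,-0.3,-6.92,0.764,0,0],
    [0,0,0.49,-7.66,0.873,0,0],
    [0,0,0.49,-7.66,0.873,0,0],
    [0,0,1.46,-6.51,0.873,0,0],
    [0,0,2.1,-5.75,0.873,0,0],
    [0,0,2.29,-5.51,0.873,0,0],
    [0,0,2.36,-5.44,0.873,0,0],
    [0,0,2.42,-5.36,0.873,0,0],
    [0,0,2.44,-5.34,0.873,0,0],
    [0,0,2.44,-5.34,0.873,0,0],
  ],
)

```text
time: 14.7
position: [0.5277, 0.0451, 0.1173]
tool_rot: [-0.538, -0.009, 0.015, 0.843]
ft_force: [-3.0, -2.0, 7.5]
grip_width: 0.0002
```

Emit:
carry_out(
  moves=[
    [0,0,0.06,0.29,-0.026,0,0],
    [0,0,0.14,0.66,-0.06,0,0],
    [0,0,0.23,1.09,-0.099,0,0],
    [0,0,0.35,1.57,-0.143,0,0],
    [0,0,0.5,2.1,-0.191,0,0],
    [0,0,0.68,2.67,-0.243,0,0],
    [0,0,0.88,3.25,-0.297,0,0],
    [0,0,1.11,3.85,-0.353,0,0],
    [0,0,1.37,4.45,-0.41,0,0],
    [0,0,1.64,5.04,-0.467,0,0],
    [0,0,1.94,5.61,-0.523,0,0],
    [0,0,2.24,6.16,-0.577,0,0],
    [0,0,2.54,6.67,-0.629,0,0],
    [0,0,2.84,7.13,-0.677,0,0],
    [0,0,3.12,7.55,-0.722,0,0],
    [0,0,3.38,7.91,-0.761,0,0],
    [0,0,3.6,8.21,-0.794,0,0],
    [0,0,3.79,8.44,-0.82,0,0],
    [0,0,3.79,8.44,-0.82,0,0],
    [0,0,3.79,8.44,-0.82,0,0],
  ],
)

```text
time: 16.7
position: [0.5256, 0.1375, 0.1175]
tool_rot: [0.829, 0.015, -0.009, -0.559]
ft_force: [0.3, 0.4, 1.7]
grip_width: 0.0005
```

```bash
python3 - <<'E'
from h import *
o=robot.get_obs();R0=R.from_quat(o["tool_rot"]).as_matrix()
c=o["position"]+R0[:,1]*.070
print(o["ft_force"],c,v@c)
P=np.array([.42,-.3,.3]); Rm=np.column_stack([u,-Z,v])
print(rel(o["position"],R0,o["position"]+[0,0,.15],R0),rel(o["position"],R0,P,Rm))
E
```

```text
[0.31668153 0.35036846 1.72812303] [0.52657886 0.11116976 0.05264604] 0.09367885206568223
[  0.023 -13.9    -5.639   0.      0.      0.   ] [-1.2026e+01 -6.2800e-01 -4.7045e+01  3.8500e-01  1.0000e-03  2.0000e-03]
```

Emit:
carry_out(
  moves=[
    [0,0,-1,0,0,0,0],
    [0,0,-4,0,0,0,0],
    [0,0,-9,-3,0,0,0],
    [0,0,-14,-5.6,0.1,0,0],
    [0,-3,-14,-11,0.2,0,0],
    [0,-5,-13,-16,0.3,0,0],
    [0,-7,-10,-21,0.38,0,0],
    [0,-9,-8,-26,0.38,0,0],
    [0,-10,-6,-31,0.38,0,0],
    [0,-12,-4,-36,0.38,0,0],
    [0,-12,-2,-41,0.38,0,0],
    [0,-12,-1,-46,0.38,0,0],
    [0,-12,-1,-47,0.38,0,0],
    [0,-12,-1,-47,0.38,0,0],
  ],
)

```text
time: 18.1
position: [0.4195, -0.3042, 0.3048]
tool_rot: [0.711, 0.011, -0.009, -0.703]
ft_force: [0.3, -0.2, 1.6]
grip_width: 0.0004
```

```bash
python3 - <<'E'
from h import *
im=robot.camera("top");cv2.imwrite("pics/top4.png",im[:,:,::-1])
im2=robot.camera("scene");cv2.imwrite("pics/scene4.png",cv2.resize(im2[110:250,140:330,::-1],None,fx=4,fy=4,interpolation=cv2.INTER_CUBIC))
cv2.imwrite("pics/top4c.png",cv2.resize(im[60:260,170:370,::-1],None,fx=3,fy=3,interpolation=cv2.INTER_CUBIC))
print(robot.get_obs()["position"])
E
```

```text
[ 0.41931655 -0.30085667  0.30379877]
```

View pics/top4c.png

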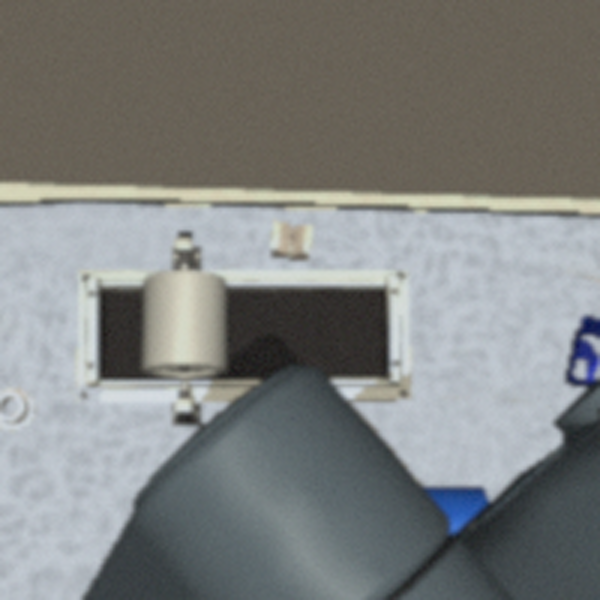

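View pics/scene4.png

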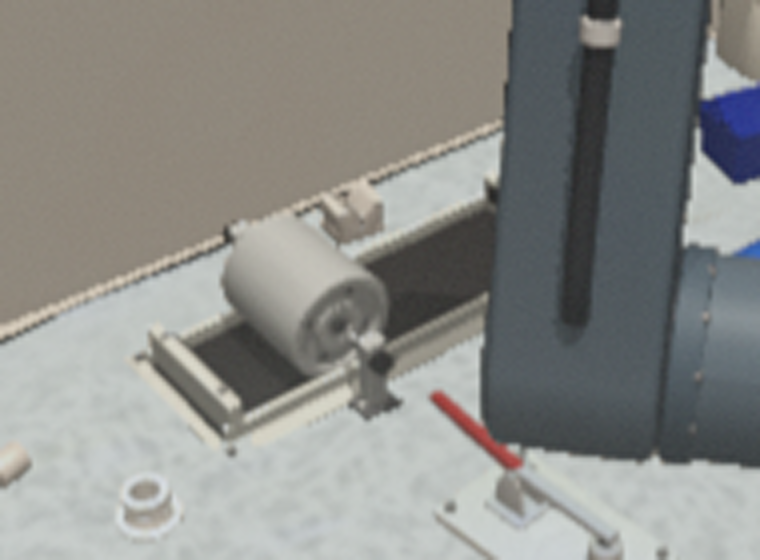

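Top view: roller (px ≈ 218–246, rows 150–185) sits between the two posts (col ≈ 231.5). Scene view: the axle is close to the near probe tip. Measuring with the line from the first picture.

```bash
python3 - <<'E'
from h import *
im=cv2.imread("pics/top4.png");g=cv2.cvtColor(im,cv2.COLOR_BGR2GRAY)
g0=cv2.cvtColor(cv2.imread("pics/top0.png"),cv2.COLOR_BGR2GRAY)
o=robot.camera_params("top")["extrinsics"][:3,3]
for gg,lo,hi in((g0,268,290),(g,221,243)):
    L,Rr=roller_edges(gg,lo,hi); fl=np.polyfit(L[:,0],L[:,1],1);fr=np.polyfit(Rr[:,0],Rr[:,1],1);an=[]
    for ff in(fl,fr):
        P=ray("top",np.polyval(ff,170),170,.053); an.append(np.arctan2(v[:2]@(P-o)[:2],o[2]-.053))
    t=np.mean(an);h=o[2]-.053; s=v[:2]@o[:2]+h*np.tan(t)
    print(np.polyval(fl,170),np.polyval(fr,170),fl[0],fr[0],"s",s,"rel line",s-.0942,"dia",2*h/np.cos(t)*np.sin(abs(an[0]-an[1])/2))
# across ends of roller & probe symmetric, top row
c=231; print(g[140:200,c])
E
```

```text
266.1531361623557 292.87370983251964 -0.0008757156540782721 0.01063061756035419 s -0.06265769257922628 rel line -0.15685769257922627 dia 0.08617969119212492
217.26640589727154 244.639076915624 -0.02387930963506934 0.0001625232355157663 s 0.09401785910047158 rel line -0.00018214089952842127 dia 0.08811628480093525
[197 211 199 134  96  91  95 112 157 172 189 204 207 210 209 211 212 210
 211 213 213 212 213 213 212 213 213 212 213 212 214 212 214 212 211 213
 213 213 213 213 199 150  93  95 149 156 135 164 170 163 125 104 128 189
 211 215 200 129  65  45]
```

```bash
python3 - <<'E'
from h import *
c=np.array([.5263,.1116,.053])
for d in(0,.008): print(proj("scene",c-u*.05+v*d))
import time
a=robot.camera("top").astype(int); b=cv2.imread("pics/top4.png")[:,:,::-1].astype(int); print("motion",np.abs(a-b)[145:190,210:255].mean(), robot.get_obs()["time"],robot.get_obs()["joint_velocities"].round(4))
robot.hand_in()
E
```

```text
[223.83283935 191.89862538]
[221.64467027 192.97092061]
motion 1.885925925925926 18.25 [ 0.0422 -0.0128  0.0454  0.0046  0.0023  0.0019]
the job is handed in; nothing more can be done
```

The roller is at rest with its axle in line with the two probe tips, and the job is handed in at about 18 s. I rolled it about 157 mm along the deck in four slow strokes on its top with closed fingertips. On each stroke the tool leaned with the roller so the tips did not slip. Contact forces read between 2 and 11 N.

**Position along the track**
- The top view put the axis 0.2 mm from the station line. The roller's edges there showed 88 mm across instead of 90 mm, so the reading could be off by 1–2 mm.
- The last fingertip contact put the axis 0.5 mm short of the line.
- In the scene view the axle hub was at about px (225, 191), against about (224, 192) predicted for a roller on the line. That agrees to about 4 mm.
- Before the last stroke, the touch and camera estimates differed by about 2 mm. The final checks agreed better.

**Across and square:** I took this from the track guides and the look of the pictures, and did not measure it separately.

**Rest and clearance:** The arm was clear of everything at hand-in. Two pictures 0.15 s apart, with only camera noise between them, showed no visible movement of the roller. The arm's joints still read up to 0.045 rad/s at that moment, as it was settling.

**Bystanders:** None was touched as far as I could see. I did not measure their final positions, and the arm hid the ring gauge in the last pictures.

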